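Release the coupler half from the left-hand screw clamp

TASK

Free the brass coupler half that is locked in the clamping fixture and lay it flat in the empty one of the two steel trays. The clamp screw has a left-hand thread: back it off clockwise, seen from above, until its tip is clear of the groove in the coupler, and do not drive it any tighter. Then draw the coupler straight out, set it down in the tray without dropping it, and leave the other coupler half, the dust cap, the banjo bolt and the hex adapter where they are.

Things in the scene. Friction and masses are not known exactly. Their poses are not given: they have to be found in the camera images.
- fixture: Fixed clamping fixture. Origin on the table under the screw axis, z up; +x is the way the coupler is drawn out. Grey base plate 170 x 100 x 12 mm, x = -40 to 130 mm. Steel C-frame x = -18 to 18 mm: tall post at y = 15.5 to 35.5 mm, low cheek (38 mm high) at y = -15.5 to -29.5 mm, overarm 54 to 72 mm above the table, which carries the vertical clamp screw.
- clamp_screw (a joint): Turn of the clamp screw, rad: grows CLOCKWISE seen from above, raising screw and handle 18 mm per turn. Starts done up, at 0 to 0.5; stops at -0.35 and 3.6. Its 8 mm wide tip is 1 mm off the bottom of the coupler's groove at 0 and level with the groove's rim at 1.75: above about 1.9 the coupler is free. Friction 0.15 N m; stays where it is left.
- screw_handle (a point): Centre of the clamp screw's flat dark-steel paddle handle: 44 mm long along the point's x, 12 mm thick along its y, 28 mm tall; on the screw axis, 104 mm above the table at reading 0, where its x lies along the fixture's x. Below it a neck 12 mm thick, then the 18 mm screw from 80 mm down. It turns and rises with the screw.
- coupler: Loose brass coupler half, 0.45 kg, 140 mm long, lying along its x, which starts along the fixture's x. Origin on its axis, near the balance point, 18 mm above what it lies on; at the start 70 mm from the screw axis, 30 mm above the table. Eight-sided part x = -25 to 30 mm, 36 mm across flats, a flat below and on each side (y), each 15 mm high. Tail 26 mm in diameter, to x = 50 mm.
- groove (a point): Centre of the groove in the coupler's round nose, on its axis, at x = -70 mm of the coupler. The groove is 14 mm wide and 6 mm deep; the nose is 26 mm in diameter, from x = -25 to -90 mm. The nose is clear of the C-frame after 40 mm of travel along the fixture's +x. Gripping the coupler at its x = +12 mm keeps the hand clear of the screw handle.
- tray_empty: Fixed shallow steel tray, empty: 180 (x) x 115 (y) x 18 mm outside, walls and floor 4 mm. Origin at the centre of its underside on the table.
- tray_mate: A tray just like it, in which the other coupler half lies. Origin at the centre of its underside.
- mate: The other, thicker brass coupler half (108 mm long, 42 mm across flats), loose in its tray along x. Origin on its axis, 25 mm above the table. Leave it.
- dust_cap: Red plastic dust cap, 42 mm in diameter, 26 mm high, standing on the table. Origin at its underside. Leave it.
- banjo_bolt: Zinc-plated banjo bolt standing on its head, 22 mm across, 40 mm high. Origin at its underside. Leave it.
- hex_adapter: Yellow steel hex adapter, about 35 mm across, 44 mm high, upright. Origin at its underside. Leave it.

How it is judged:
By the outcome, as a careful person would: the job done as asked, in the order asked, and still so for the second after the job is handed in, with the robot touching nothing.
It also fails if it takes over 61 s, if anything falls off the work surface, if the arm or the gripper's body presses on something with over 40 N, if the wrist force passes 120 N, or if a joint passes its speed limit or range.

ROBOT

A 6-joint arm with a two-finger parallel gripper is mounted at the origin on the work surface. World frame = base frame: x ahead of the robot, y to its left, z up, the work surface at z = 0. Lengths are in m, angles in degrees, forces in N, time in s.
With the tool pointing down it reaches from about 0.325 to 0.775 m from the base axis. Payload 5.5 kg.
Tool frame: the origin (TCP) lies at the very end of the fingers, on their centre line; the grasp point (between the pads) lies 19 mm behind it; z points along the fingers, y is the direction in which the jaws open and shut (so a half turn about z gives the same grasp; the last joint's range is limited). The gripper opens to 88 mm and grips with 3 to 60 N. Pads are 20 mm wide; open, the fingers measure 115 mm over their backs; the gripper's body (75 mm by 178 mm) begins 61 mm behind the grasp point.
Start: joints at [60.522, 5.22, 70.514, -0, 104.267, -3.249], TCP at [0.265, 0.538, 0.223] pointing down, gripper open.
Joint ranges: [-164.24, 164.24], [-49.07, 125.15], [9.68, 141.18], [-86.29, 266.29], [3.28, 154.24], [-151.56, 151.56]. Speed limits (degrees/s): [147.25, 147.25, 172.46, 180, 180, 180].

INTERFACE

Orientations are given as [roll, pitch, yaw] about the fixed x, y, z axes, in that order (R = Rz(yaw) Ry(pitch) Rx(roll)).
In Python, from rig import env, vision, finish_job gives the robot as it stands. The module is installed in compiled form; this text tells all that it offers.
- The arm moves only by the tool apply_moves, never from a script. Its argument "increments" is a list of rows, each a list of 3 entries, a list of its own where there are three numbers: the shift along the tool's x, y, z in m, then the turn, a rotation vector about the tool's x, y, z in rad, then the finger opening in m, from 0 to 0.0878. In form: [[[x, y, z], [rx, ry, rz], jaw], ...]. A call has 1 to 10 rows; each row is the pose to reach, as a shift and turn from the pose commanded when the call began, along the tool's axes at that moment; what a row does not reach only later rows make up. A row lasts 1/12 s, in which the tool goes at most 41.7 mm and 7.16 degrees, less where a joint would pass 70% of its speed; a pose out of reach is approached as far as the arm can. A call with a gripper value outside its range is refused whole. The fingers move at their own pace and stop on an object; the grip force is fixed at half the most. Time passes only in rows, so rows that repeat a pose let the fingers close. It gives the time, the measured TCP pose, the force and the opening at its end, in the units of the state.
- env.get_state(): the state, without advancing time (a new reading comes with each control period).
- vision.get_image(name): name is "side" or "top" or "wrist"; returns a dict with "img" (420x560x3 uint8, blue, green, red), "fx", "fy", "cx", "cy" (pixels), "R" (3x3) and "t" (3): a world point X has camera coordinates R X + t; the wrist camera has in their place "hand_eye" (4x4, takes a point from camera to tool coordinates, whose origin is the TCP and whose axes are the flange's). Camera axes: x right, y down, z forward; pixel columns grow to the right and rows downward; lengths in m; the calibration is good to about 2 mm. A picture is of the moment at which its call begins: read the wrist's pose just before it. There is no depth.
- finish_job(): hands the job in, once; it reports no verdict.
The state is a dict: "clock": time; "joint_positions": joint angles; "dq": joint speeds; "tau": joint torques, N m; "position": TCP position; "ee_rot": TCP orientation; "ft_force": force on the tool from outside, world axes, zero at the start; "torque": the same for the moment, N m; "opening": opening from 0.0 (shut) to 1.0 (fully open).
Only numpy, scipy, OpenCV 4.12 (cv2) and the standard library are available. Lean on these libraries where they do the work, as an engineer would, in place of code of your own. Each camera call takes 0.05 s, during which the arm holds its last target. There are 200 camera calls.

## Working session

There is one attempt and no reset: what is moved stays moved. The work goes in short steps, Python scripts to look and compute and a tool call to move; the robot and the scene stay as the last step left them, time stands still between calls to the robot, and variables do not carry over. Pictures are saved under pics/ and viewed, about 8 in all and at most 12, crops included, and the job is handed in when it is done.

Besides the shell and the picture viewer there is one more tool, called after "Emit:" by a JSON object that holds its "api" and its "payload". apply_moves: Moves the arm, as the interface text tells. Its arguments: {"type":"object","properties":{"increments":{"type":"array","items":{"type":"array"}}},"required":["increments"]}

```bash
mkdir -p pics
cat > h.py <<'E'
import numpy as np, cv2
from rig import env, vision, finish_job
from scipy.spatial.transform import Rotation as Ro
def grab(n,name):
    s=env.get_state(); d=vision.get_image(n); cv2.imwrite(f'pics/{name}.png',d['img'])
    d.pop('img'); d['s']=s
    np.save(f'pics/{name}.npy',d,allow_pickle=True); return d
def ray(name,u,v):
    d=np.load(f'pics/{name}.npy',allow_pickle=True).item()
    r=np.array([(u-d['cx'])/d['fx'],(v-d['cy'])/d['fy'],1.])
    if 'R' in d: R=np.array(d['R']);t=np.array(d['t']).ravel(); o=-R.T@t; w=R.T@r
    else:
        T=np.array(d['hand_eye']); s=d['s']; Rt=Ro.from_euler('xyz',s['ee_rot'],degrees=True).as_matrix()
        o=Rt@T[:3,3]+np.array(s['position']); w=Rt@T[:3,:3]@r
    return o,w/np.linalg.norm(w)
def onz(name,u,v,z):
    o,w=ray(name,u,v); return o+w*(z-o[2])/w[2]
def tri(*obs):
    A=np.zeros((3,3));b=np.zeros(3);rs=[ray(*q) for q in obs]
    for o,w in rs:
        P=np.eye(3)-np.outer(w,w);A+=P;b+=P@o
    X=np.linalg.solve(A,b); return X,[np.linalg.norm((np.eye(3)-np.outer(w,w))@(X-o)) for o,w in rs]
E
python3 - <<'E'
from h import *
for n in('top','side'):
    d=grab(n,n+'1'); print(n,d['fx'],d['cx'],d['cy'],np.round(-np.array(d['R']).T@np.array(d['t']).ravel(),3))
s=env.get_state(); print({k:np.round(v,3) for k,v in s.items()})
E
```

```text
top 382.0192135392962 272.75669120526027 218.622236410521 [0.435 0.019 0.95 ]
side 404.91702817819623 274.5421366499379 205.84594310920602 [ 0.351 -0.521  0.503]
{'clock': np.float64(0.1), 'joint_positions': array([ 60.522,   5.259,  70.574,  -0.   , 104.267,  -3.25 ]), 'dq': array([-0.091, -0.089, -0.174,  0.022,  0.061,  0.021]), 'tau': array([ 2.0000e-03, -4.4786e+01, -4.0757e+01,  7.0000e-02,  2.9000e-02,
       -0.0000e+00]), 'position': array([0.265, 0.538, 0.222]), 'ee_rot': array([-1.79900e+02, -6.00000e-03,  1.53772e+02]), 'ft_force': array([ 0.642, -0.472, -0.576]), 'torque': array([-0.   ,  0.044, -0.064]), 'opening': np.float64(0.998)}
```

View pics/top1.png

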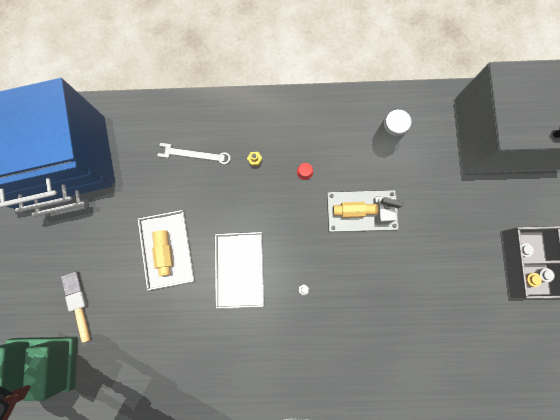

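View pics/side1.png

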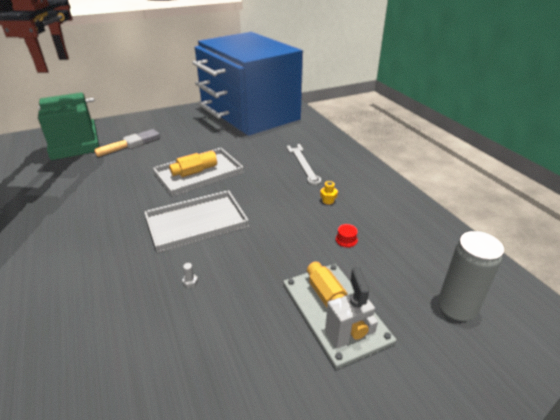

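The top view shows the fixture with plate corners near (328,192), (396,190), (398,230) and (330,232). Its handle is near (391,203), and the coupler sticks out to the left. The empty tray has corners (216,233), (262,232), (263,306) and (216,307). The mate tray is at (165,250), the cap at (305,171), the hex adapter at (255,158), and the bolt at (304,290). In the side view, the handle is at (360,287) and the empty tray at (196,218).

Run:
```python
from h import *
f=lambda p:np.round(p,4)
for u,v in[(328,192),(396,190),(398,230),(330,232)]: print('plate',f(onz('top1',u,v,.012)))
for u,v in[(216,233),(262,232),(263,306),(216,307)]: print('tray',f(onz('top1',u,v,.018)))
for n,u,v,z in[('cap',305,171,.026),('hex',255,158,.044),('bolt',304,290,.04),('mate',163,253,.045),('bottle',398,122,.12)]: print(n,f(onz('top1',u,v,z)))
print('tray side',[f(onz('side1',u,v,.018)) for u,v in[(146,215),(229,193),(248,220),(161,244)]])
print('handle',tri(('top1',391,202),('side1',360,281)))
print('coupler tail end top',tri(('top1',336,210),('side1',314,264)))
a=cv2.imread('pics/top1.png')[175:245,310:415];b=cv2.imread('pics/side1.png')[240:370,270:410]
a=cv2.resize(a,None,fx=5,fy=5,interpolation=2);b=cv2.resize(b,(0,0),fx=4,fy=4,interpolation=2)
cv2.imwrite('pics/c1.png',a);
```

```text
plate [ 0.648  -0.1016  0.012 ]
plate [ 0.6479 -0.271   0.012 ]
plate [ 0.5473 -0.2683  0.012 ]
plate [ 0.547  -0.1017  0.012 ]
tray [0.5516 0.1792 0.018 ]
tray [0.5509 0.0656 0.018 ]
tray [0.3731 0.0669 0.018 ]
tray [0.3734 0.1794 0.018 ]
cap [ 0.7001 -0.0452  0.026 ]
hex [0.732  0.0779 0.044 ]
bolt [ 0.4089 -0.031   0.04  ]
mate [0.5038 0.3014 0.045 ]
bottle [ 0.7814 -0.254   0.12  ]
tray side [array([0.3715, 0.1657, 0.018 ]), array([0.546 , 0.1713, 0.018 ]), array([0.55  , 0.0676, 0.018 ]), array([0.3818, 0.0666, 0.018 ])]
handle (array([ 0.59860554, -0.22713267,  0.11212216]), [np.float64(0.00034334903480672327), np.float64(0.000343349034806756)])
coupler tail end top (array([ 0.59578533, -0.11449885,  0.04374816]), [np.float64(0.00018766931731030315), np.float64(0.00018766931731016096)])
```

The top and side views agree. The fixture's screw axis is near (0.598,-0.231) with yaw about 90°, and the tray centre is near (0.462,0.123) with yaw about 0°. Next I'll move the wrist camera over the fixture for a closer look.

```bash
cat >> h.py <<'E'
def go(p,yaw):
    s=env.get_state(); R=Ro.from_euler('xyz',s['ee_rot'],degrees=True)
    T=Ro.from_euler('xyz',[180,0,yaw],degrees=True)
    print('t',round(float(s['clock']),2),'shift',np.round(R.inv().apply(np.array(p)-s['position']),4),'turn',np.round((R.inv()*T).as_rotvec(),3),'f',np.round(s['ft_force'],1),'q',np.round(s['joint_positions'],0))
E
python3 - <<'E'
from h import *
d=grab('wrist','w0');print(np.round(d['hand_eye'],3),d['fx'])
go([.55,-.19,.27],90)
E
```

```text
[[-0.    -0.954 -0.299  0.083]
 [ 1.    -0.     0.001 -0.   ]
 [-0.001 -0.299  0.954 -0.161]
 [ 0.     0.     0.     1.   ]] 332.90138082313734
t 0.15 shift [-0.5773 -0.5272 -0.0475] turn [-1.000e-03  1.000e-03  1.113e+00] f [-0.8 -0.2  0.3] q [ 61.   5.  71.  -0. 104.  -3.]
```

Emit:
{"api": "apply_moves", "payload": {"increments": [[[-0.596, -0.501, 0.02], [0, 0, 1.113], 0.0878], [[-0.596, -0.501, 0.02], [0, 0, 1.113], 0.0878], [[-0.596, -0.501, 0.02], [0, 0, 1.113], 0.0878], [[-0.596, -0.501, 0.02], [0, 0, 1.113], 0.0878], [[-0.596, -0.501, 0.02], [0, 0, 1.113], 0.0878], [[-0.596, -0.501, 0.02], [0, 0, 1.113], 0.0878], [[-0.596, -0.501, 0.02], [0, 0, 1.113], 0.0878], [[-0.596, -0.501, 0.02], [0, 0, 1.113], 0.0878], [[-0.596, -0.501, 0.02], [0, 0, 1.113], 0.0878], [[-0.596, -0.501, 0.02], [0, 0, 1.113], 0.0878]]}}

```text
clock: 0.98
position: [0.4329, 0.1549, 0.2118]
ee_rot: [180.0, -0.0, 89.7]
ft_force: [1.3, 0.1, 0.6]
opening: 0.999
```

```bash
python3 -c "
from h import *
print(env.get_state()['position']);go([.5975,-.18,.2],90)"
```

```text
[0.43293969 0.15493789 0.21180682]
t 0.98 shift [-0.334   0.1665  0.0118] turn [ 0.    -0.    -0.006] f [1.3 0.1 0.6] q [ 15. -17.  92.   0. 105.  16.]
```

Emit:
{"api": "apply_moves", "payload": {"increments": [[[-0.334, 0.1665, 0.012], [0, 0, -0.006], 0.0878], [[-0.334, 0.1665, 0.012], [0, 0, -0.006], 0.0878], [[-0.334, 0.1665, 0.012], [0, 0, -0.006], 0.0878], [[-0.334, 0.1665, 0.012], [0, 0, -0.006], 0.0878], [[-0.334, 0.1665, 0.012], [0, 0, -0.006], 0.0878], [[-0.334, 0.1665, 0.012], [0, 0, -0.006], 0.0878], [[-0.334, 0.1665, 0.012], [0, 0, -0.006], 0.0878], [[-0.334, 0.1665, 0.012], [0, 0, -0.006], 0.0878], [[-0.334, 0.1665, 0.012], [0, 0, -0.006], 0.0878], [[-0.334, 0.1665, 0.012], [0, 0, -0.006], 0.0878]]}}

```text
clock: 1.82
position: [0.6, -0.1834, 0.1956]
ee_rot: [-179.7, 0.0, 90.0]
ft_force: [1.0, -0.5, 0.1]
opening: 1.001
```

Emit:
{"api": "apply_moves", "payload": {"increments": [[[0, 0, 0], [0, 0, 0], 0.0878], [[0, 0, 0], [0, 0, 0], 0.0878]]}}

```text
clock: 1.98
position: [0.599, -0.1769, 0.1993]
ee_rot: [-179.9, -0.1, 90.3]
ft_force: [-0.7, 0.4, 0.6]
opening: 1.0
```

```bash
python3 -c "
from h import *
d=grab('wrist','w1'); print(d['s']['position'],d['s']['ee_rot'],d['s']['ft_force'])"
```

```text
[ 0.59904211 -0.17688653  0.19933808] [-1.79935337e+02 -5.24515192e-02  9.03246105e+01] [-0.6906307   0.36305238  0.60479172]
```

View pics/w1.png

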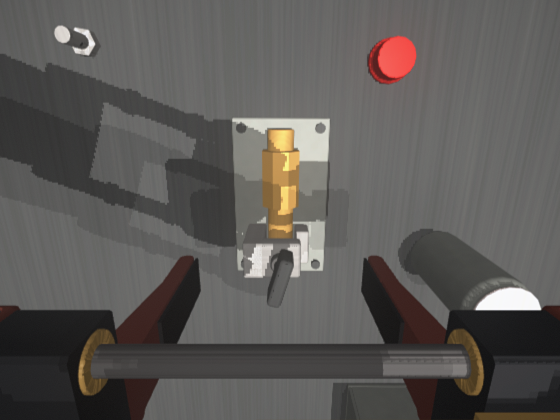

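The wrist view shows the coupler from (281,135) to (281,235). The handle is at about (280,278) and slightly turned, and the plate corners are (233,119), (329,119), (324,270) and (239,270). I'll zoom in on the handle and coupler.

```bash
python3 -c "
from h import *
a=cv2.imread('pics/w1.png')[110:315,220:345]
a=cv2.convertScaleAbs(a,alpha=1.5,beta=30)
a=np.hstack([cv2.resize(a[:,:],None,fx=2.9,fy=2.9,interpolation=2), cv2.resize(a[125:,20:85],(430,594),interpolation=2)])
print(a.shape);cv2.imwrite('pics/c2.png',a)"
```

```text
(594, 792, 3)
```

View pics/c2.png

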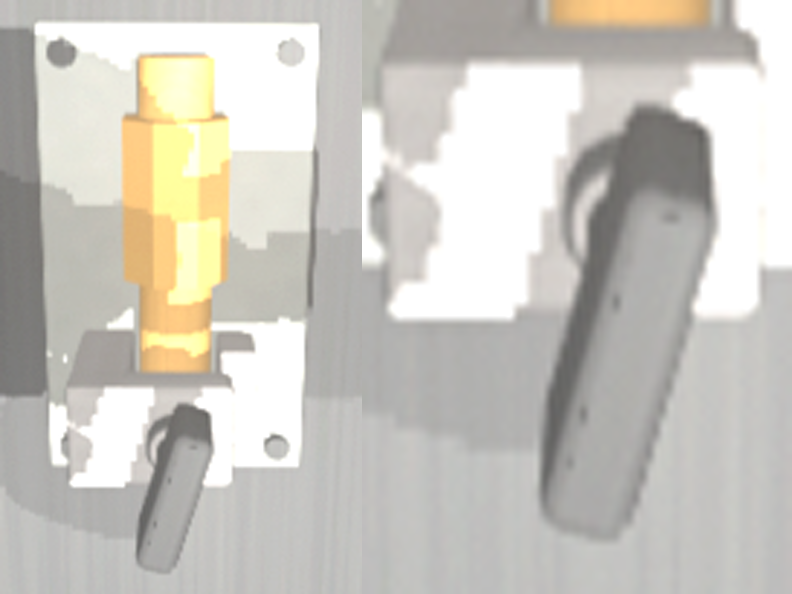

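```bash
python3 -c "
from h import *
c=np.array([onz('w1',u,v,.1187) for u,v in[(280.5,261.5),(293.1,263.3),(279,307.5),(267.7,305)]])
print(c.round(4),c.mean(0).round(4)); 
a=(c[0]+c[1]-c[2]-c[3])/2; print('len',np.linalg.norm(a),'yaw',np.degrees(np.arctan2(a[1],a[0])))
print('width',np.linalg.norm(c[0]-c[1]),np.linalg.norm(c[2]-c[3]))
P=[onz('w1',220+x/2.9,110+y/2.9,.012).round(4) for x,y in[(37,22),(319,24),(299,466),(50,465)]];print('plate',*P,sum(P)/4)
T=[onz('w1',220+x/2.9,110+y/2.9,.030).round(4) for x,y in[(136,80),(215,80),(139,320),(212,320)]];print('round sides',*T)
T=[onz('w1',220+x/2.9,110+y/2.9,.034).round(4) for x,y in[(122,118),(230,118),(124,280),(228,280)]];print('oct sides',*T)
"
```

```text
[[ 0.5984 -0.2058  0.1187]
 [ 0.6084 -0.2073  0.1187]
 [ 0.5974 -0.2475  0.1187]
 [ 0.588  -0.2451  0.1187]] [ 0.5981 -0.2264  0.1187]
len 0.04119639289671916 yaw 74.936709899102
width 0.01012230653668275 0.00964304413579721
plate [ 0.5499 -0.0978  0.012 ] [ 0.6473 -0.098   0.012 ] [ 0.6478 -0.2662  0.012 ] [ 0.5488 -0.2664  0.012 ] [ 0.59845 -0.1821   0.012  ]
round sides [ 0.5847 -0.116   0.03  ] [ 0.611  -0.1158  0.03  ] [ 0.5852 -0.1999  0.03  ] [ 0.6114 -0.1998  0.03  ]
oct sides [ 0.5801 -0.1281  0.034 ] [ 0.6161 -0.1279  0.034 ] [ 0.5802 -0.184   0.034 ] [ 0.6166 -0.1838  0.034 ]
```

The handle centre is (0.598,-0.227) with yaw 75°, so the screw reads about 0.26. The coupler axis is at x=0.598 and its octagon runs from y=-0.184 to -0.128. That puts its origin near y=-0.158, which agrees with a screw axis at y≈-0.228. Now I'll grasp the handle.

Emit:
{"api": "apply_moves", "payload": {"increments": [[[-0.0506, -0.001, 0.0], [0, 0, 0.267], 0.0878], [[-0.0506, -0.001, 0.0], [0, 0, 0.267], 0.0878], [[-0.0506, -0.001, 0.03], [0, 0, 0.267], 0.0878], [[-0.0506, -0.001, 0.06], [0, 0, 0.267], 0.06], [[-0.0506, -0.001, 0.085], [0, 0, 0.267], 0.05], [[-0.0506, -0.001, 0.102], [0, 0, 0.267], 0.05], [[-0.0506, -0.001, 0.109], [0, 0, 0.267], 0.05], [[-0.0506, -0.001, 0.109], [0, 0, 0.267], 0.05], [[-0.0506, -0.001, 0.109], [0, 0, 0.267], 0.05]]}}

```text
clock: 2.78
position: [0.5989, -0.2269, 0.0925]
ee_rot: [179.9, 0.0, 75.1]
ft_force: [0.4, 0.4, -0.5]
opening: 0.59
```

```bash
python3 -c "
from h import *
d=grab('side','s2');grab('wrist','w2');go([.598,-.2275,.09],75)
a=cv2.imread('pics/s2.png')[190:370,250:440];b=cv2.imread('pics/w2.png')
cv2.imwrite('pics/c3.png',np.hstack([cv2.resize(a,(440,420),interpolation=2),b[:,120:440]]))"
```

```text
t 2.88 shift [-0.0003 -0.0016  0.0036] turn [0.004 0.001 0.001] f [ 1.  -0.  -0.6] q [-24.  12.  76.   0.  92.  -9.]
```

View pics/c3.png

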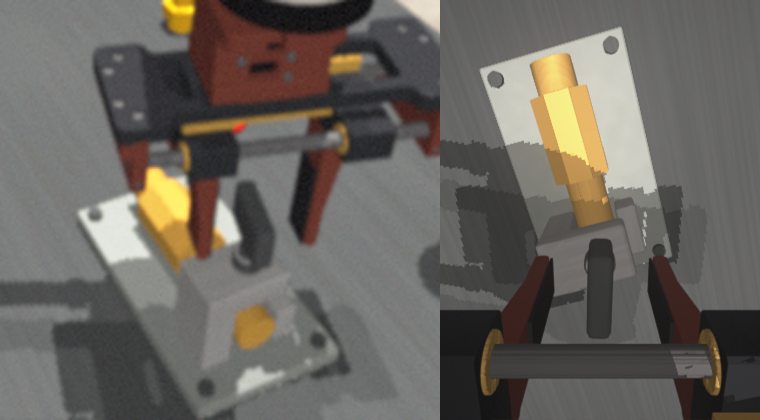

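The handle sits between the fingers at composite (598,290), centred and parallel to the jaws. I'll close.

Emit:
{"api": "apply_moves", "payload": {"increments": [[[0, -0.0005, 0.003], [0, 0, 0], 0.03], [[0, -0.0005, 0.003], [0, 0, 0], 0.015], [[0, -0.0005, 0.003], [0, 0, 0], 0.0], [[0, -0.0005, 0.003], [0, 0, 0], 0.0], [[0, -0.0005, 0.003], [0, 0, 0], 0.0], [[0, -0.0005, 0.003], [0, 0, 0], 0.0]]}}

```text
clock: 3.38
position: [0.5981, -0.2277, 0.088]
ee_rot: [180.0, 0.0, 75.0]
ft_force: [-0.4, -0.1, -0.2]
opening: 0.154
```

```bash
python3 -c "
from h import *
go([.598,-.2275,.088],75);s=env.get_state();print(s['opening']*88,s['torque'],s['position'])"
```

```text
t 3.38 shift [ 0.0002 -0.0001  0.    ] turn [0.    0.    0.001] f [-0.4 -0.1 -0.2] q [-24.  12.  77.  -0.  91.  -9.]
13.576734872079673 [-0.0318889   0.10236922  0.01750032] [ 0.59808234 -0.22768671  0.08801245]
```

Emit:
{"api": "apply_moves", "payload": {"increments": [[[0, 0, 0], [0, 0, 0], 0.0], [[0, 0, -0.0002], [0, 0, 0.06], 0.0], [[0, 0, -0.0005], [0, 0, 0.16], 0.0], [[0, 0, -0.0008], [0, 0, 0.28], 0.0], [[0, 0, -0.0011], [0, 0, 0.4], 0.0], [[0, 0, -0.0015], [0, 0, 0.52], 0.0], [[0, 0, -0.0018], [0, 0, 0.64], 0.0], [[0, 0, -0.0022], [0, 0, 0.76], 0.0], [[0, 0, -0.0025], [0, 0, 0.88], 0.0], [[0, 0, -0.0029], [0, 0, 1.0], 0.0]]}}

```text
clock: 4.22
position: [0.5984, -0.2278, 0.0908]
ee_rot: [180.0, -0.0, 17.4]
ft_force: [2.4, -0.3, -1.0]
opening: 0.133
```

```bash
python3 -c "
from h import *
go([.598,-.2275,.088],75);s=env.get_state();print(s['opening']*88,s['torque'],s['position'])"
```

```text
t 4.22 shift [-0.0003 -0.0004  0.0028] turn [ 1.000e-03 -0.000e+00 -1.005e+00] f [ 2.4 -0.3 -1. ] q [-24.  12.  76.  -0.  92.  49.]
11.6712172316119 [-0.15274624 -0.21201333  0.22245435] [ 0.59842269 -0.22775481  0.09081003]
```

The fingers hold the handle at 11.7 mm and the loads are light. I'll keep turning clockwise.

Emit:
{"api": "apply_moves", "payload": {"increments": [[[0, 0, -0.0003], [0, 0, 0.12], 0.0], [[0, 0, -0.0007], [0, 0, 0.24], 0.0], [[0, 0, -0.001], [0, 0, 0.36], 0.0], [[0, 0, -0.0014], [0, 0, 0.48], 0.0], [[0, 0, -0.0017], [0, 0, 0.6], 0.0], [[0, 0, -0.0021], [0, 0, 0.72], 0.0], [[0, 0, -0.0024], [0, 0, 0.84], 0.0], [[0, 0, -0.0028], [0, 0, 0.96], 0.0], [[0, 0, -0.0031], [0, 0, 1.08], 0.0], [[0, 0, -0.0034], [0, 0, 1.2], 0.0]]}}

```text
clock: 5.05
position: [0.5984, -0.2277, 0.0943]
ee_rot: [-180.0, -0.0, -51.3]
ft_force: [1.2, -0.4, -0.8]
opening: 0.137
```

Emit:
{"api": "apply_moves", "payload": {"increments": [[[0, 0, -0.0003], [0, 0, 0.1], 0.0], [[0, 0, -0.0006], [0, 0, 0.2], 0.0], [[0, 0, -0.0006], [0, 0, 0.2], 0.0]]}}

```text
clock: 5.3
position: [0.5984, -0.2277, 0.0949]
ee_rot: [-180.0, -0.0, -62.7]
ft_force: [2.3, -0.9, -1.6]
opening: 0.135
```

```bash
python3 -c "
from h import *
go([.598,-.2275,.088],75);s=env.get_state();print(s['opening']*88,s['torque'],s['position'])"
```

```text
t 5.3 shift [-0.0004  0.0003  0.0069] turn [ 0.000e+00 -1.000e-03 -2.403e+00] f [ 2.3 -0.9 -1.6] q [-24.  12.  76.   0.  92. 129.]
11.850540774374219 [-0.07857493 -0.25223933 -0.18207979] [ 0.59842196 -0.22771708  0.09485946]
```

Emit:
{"api": "apply_moves", "payload": {"increments": [[[0, 0, 0], [0, 0, 0], 0.03], [[0, 0, 0], [0, 0, 0], 0.05], [[0, 0, 0], [0, 0, 0], 0.06], [[0, 0, 0], [0, 0, 0], 0.06], [[0, 0, -0.02], [0, 0, 0], 0.06], [[0, 0, -0.06], [0, 0, 0], 0.0878], [[0, 0, -0.09], [0, 0, 0], 0.0878], [[0, 0, -0.11], [0, 0, 0], 0.0878], [[0, 0, -0.11], [0, 0, 0], 0.0878]]}}

```text
clock: 6.05
position: [0.5996, -0.2283, 0.2117]
ee_rot: [-179.7, -0.4, -62.4]
ft_force: [0.6, 0.3, 0.5]
opening: 0.781
```

```bash
python3 -c "
from h import *
go([.598,-.146,.19],90)"
```

```text
t 6.05 shift [-0.0739 -0.0366  0.0214] turn [ 0.008 -0.011 -2.66 ] f [0.6 0.3 0.5] q [-24.  11.  65.  -0. 103. 129.]
```

Emit:
{"api": "apply_moves", "payload": {"increments": [[[-0.074, -0.036, 0.015], [0, 0, -2.665], 0.0878], [[-0.074, -0.036, 0.015], [0, 0, -2.665], 0.0878], [[-0.074, -0.036, 0.015], [0, 0, -2.665], 0.0878], [[-0.074, -0.036, 0.015], [0, 0, -2.665], 0.0878], [[-0.074, -0.036, 0.015], [0, 0, -2.665], 0.0878], [[-0.074, -0.036, 0.015], [0, 0, -2.665], 0.0878], [[-0.074, -0.036, 0.015], [0, 0, -2.665], 0.0878], [[-0.074, -0.036, 0.015], [0, 0, -2.665], 0.0878], [[-0.074, -0.036, 0.015], [0, 0, -2.665], 0.0878], [[-0.074, -0.036, 0.015], [0, 0, -2.665], 0.0878]]}}

```text
clock: 6.88
position: [0.5953, -0.1452, 0.1882]
ee_rot: [-180.0, 0.1, 9.6]
ft_force: [-0.2, -0.8, 0.2]
opening: 0.997
```

```bash
python3 -c "
from h import *
go([.598,-.146,.19],90)"
```

```text
t 6.88 shift [ 0.0025  0.0012 -0.0018] turn [-2.000e-03  1.000e-03 -1.404e+00] f [-0.2 -0.8  0.2] q [-17.   7.  72.  -0. 101.  64.]
```

Emit:
{"api": "apply_moves", "payload": {"increments": [[[0.001, 0.001, 0], [0, 0, -1.404], 0.0878], [[0.001, 0.001, 0], [0, 0, -1.404], 0.0878], [[0.001, 0.001, 0], [0, 0, -1.404], 0.0878], [[0.001, 0.001, 0], [0, 0, -1.404], 0.0878], [[0.001, 0.001, 0], [0, 0, -1.404], 0.0878], [[0.001, 0.001, 0], [0, 0, -1.404], 0.0878], [[0.001, 0.001, 0], [0, 0, -1.404], 0.0878], [[0.001, 0.001, 0], [0, 0, -1.404], 0.0878], [[0.001, 0.001, 0], [0, 0, -1.404], 0.0878], [[0.001, 0.001, 0], [0, 0, -1.404], 0.0878]]}}

```text
clock: 7.72
position: [0.5965, -0.1461, 0.1883]
ee_rot: [-179.9, -0.0, 81.2]
ft_force: [-0.5, -0.8, 0.8]
opening: 1.003
```

Emit:
{"api": "apply_moves", "payload": {"increments": [[[0, 0, 0], [0, 0, -0.1], 0.0878], [[0, 0, 0], [0, 0, -0.155], 0.0878], [[0, 0, 0], [0, 0, -0.155], 0.0878], [[0, 0, 0], [0, 0, -0.155], 0.0878]]}}

```text
clock: 8.05
position: [0.5966, -0.1461, 0.1887]
ee_rot: [-179.9, -0.0, 89.6]
ft_force: [0.6, 0.1, -0.4]
opening: 0.999
```

```bash
python3 -c "
from h import *
d=grab('wrist','w3');go([.598,-.146,.016],90);print(d['s']['position'])
a=cv2.imread('pics/w3.png')[60:360,120:440];cv2.imwrite('pics/c4.png',cv2.convertScaleAbs(cv2.resize(a,(640,600),interpolation=2),alpha=1.3,beta=15))"
```

```text
t 8.1 shift [0.     0.0016 0.1729] turn [-0.001 -0.    -0.008] f [-0.4  0.3  0.4] q [-17.   7.  72.  -0. 101. -16.]
[ 0.59658682 -0.14606783  0.18867661]
```

View pics/c4.png

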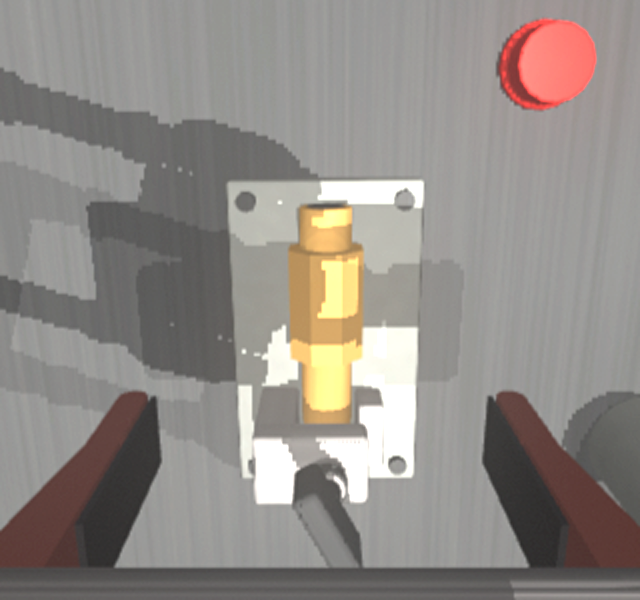

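The handle now lies at the yaw I drove it to, running down and right from crop (318,500), so the screw reads about 2.66. The coupler, at crop (326,205–420), hasn't moved. Next I'll descend and grasp it.

Emit:
{"api": "apply_moves", "payload": {"increments": [[[0, 0.0015, 0.035], [0, 0, -0.008], 0.0878], [[0, 0.0015, 0.07], [0, 0, -0.008], 0.0878], [[0, 0.0015, 0.1], [0, 0, -0.008], 0.08], [[0, 0.0015, 0.125], [0, 0, -0.008], 0.07], [[0, 0.0015, 0.145], [0, 0, -0.008], 0.06], [[0, 0.0015, 0.156], [0, 0, -0.008], 0.06], [[0, 0.0015, 0.163], [0, 0, -0.008], 0.06], [[0, 0.0015, 0.168], [0, 0, -0.008], 0.06], [[0, 0.0015, 0.17], [0, 0, -0.008], 0.06], [[0, 0.0015, 0.17], [0, 0, -0.008], 0.06]]}}

```text
clock: 8.93
position: [0.599, -0.1463, 0.0207]
ee_rot: [179.9, 0.0, 90.1]
ft_force: [0.2, -0.8, -0.5]
opening: 0.685
```

```bash
python3 -c "
from h import *
go([.598,-.146,.016],90);print(env.get_state()['position'],env.get_state()['ee_rot'])"
```

```text
t 8.93 shift [ 0.0003 -0.001   0.0047] turn [0.001 0.    0.002] f [ 0.2 -0.8 -0.5] q [-17.  11.  85.  -0.  84. -17.]
[ 0.59896364 -0.1463124   0.02069078] [1.79925354e+02 2.34275924e-02 9.01016414e+01]
```

Emit:
{"api": "apply_moves", "payload": {"increments": [[[0, -0.0005, 0.003], [0, 0, 0], 0.05], [[0, -0.0005, 0.003], [0, 0, 0], 0.045], [[0, -0.0005, 0.003], [0, 0, 0], 0.04], [[0, -0.0005, 0.003], [0, 0, 0], 0.034], [[0, -0.0005, 0.003], [0, 0, 0], 0.03], [[0, -0.0005, 0.003], [0, 0, 0], 0.025], [[0, -0.0005, 0.003], [0, 0, 0], 0.02], [[0, -0.0005, 0.003], [0, 0, 0], 0.02]]}}

```text
clock: 9.6
position: [0.5983, -0.1462, 0.0174]
ee_rot: [179.9, 0.0, 90.1]
ft_force: [0.2, 0.2, 2.2]
opening: 0.408
```

```bash
python3 -c "
from h import *
go([.598,-.146,.016],90);s=env.get_state();print(s['position'],s['ee_rot'],s['opening']*88,s['torque'])"
```

```text
t 9.6 shift [ 0.0002 -0.0003  0.0014] turn [0.001 0.    0.002] f [0.2 0.2 2.2] q [-17.  11.  85.  -0.  84. -17.]
[ 0.59828501 -0.14624138  0.01737037] [1.79944829e+02 1.74309976e-02 9.01175501e+01] 35.9265119058612 [0.0356626  0.02963341 0.04531411]
```

The grip opening is 35.9 mm, as expected. I'll draw it out slowly at first.

Emit:
{"api": "apply_moves", "payload": {"increments": [[[0.002, 0, 0], [0, 0, 0], 0.02], [[0.005, 0, 0], [0, 0, 0], 0.02], [[0.009, 0, 0], [0, 0, 0], 0.02], [[0.013, 0, 0], [0, 0, 0], 0.02], [[0.017, 0, 0], [0, 0, 0], 0.02]]}}

```text
clock: 10.02
position: [0.5981, -0.1299, 0.0174]
ee_rot: [180.0, 0.1, 90.1]
ft_force: [-0.3, -5.6, 2.8]
opening: 0.412
```

Emit:
{"api": "apply_moves", "payload": {"increments": [[[0.006, 0, 0], [0, 0, 0], 0.02], [[0.014, 0, 0], [0, 0, 0], 0.02], [[0.022, 0, 0], [0, 0, 0], 0.02], [[0.03, 0, 0], [0, 0, 0], 0.02], [[0.036, 0, 0], [0, 0, 0], 0.02], [[0.04, 0, 0], [0, 0, 0], 0.02], [[0.04, 0, 0], [0, 0, 0], 0.02]]}}

```text
clock: 10.6
position: [0.598, -0.0885, 0.0173]
ee_rot: [180.0, -0.0, 90.2]
ft_force: [0.6, -1.6, 4.7]
opening: 0.408
```

```bash
python3 -c "
from h import *
go([.47,.12,.1],180);s=env.get_state();print(s['position'],s['ee_rot'],s['opening']*88,s['torque'])"
```

```text
t 10.6 shift [ 0.2088 -0.1274 -0.0828] turn [ 0.     0.    -1.568] f [ 0.6 -1.6  4.7] q [-12.   9.  87.   0.  84. -12.]
[ 0.59795414 -0.08847248  0.01727005] [ 1.79974920e+02 -2.03068952e-04  9.01552523e+01] 35.879977750176245 [-0.51558939  0.12078541 -0.06942474]
```

It travelled 57 mm with low force, so the nose is clear. I'll lift, then carry it over the tray.

Emit:
{"api": "apply_moves", "payload": {"increments": [[[0, 0, -0.006], [0, 0, 0], 0.02], [[0, 0, -0.018], [0, 0, 0], 0.02], [[0, 0, -0.036], [0, 0, 0], 0.02], [[0, 0, -0.056], [0, 0, 0], 0.02], [[0, 0, -0.076], [0, 0, 0], 0.02], [[0.01, -0.008, -0.09], [0, 0, -0.06], 0.02], [[0.03, -0.024, -0.1], [0, 0, -0.15], 0.02], [[0.055, -0.044, -0.1], [0, 0, -0.25], 0.02], [[0.08, -0.064, -0.1], [0, 0, -0.35], 0.02]]}}

```text
clock: 11.35
position: [0.5328, -0.0083, 0.1174]
ee_rot: [180.0, -0.1, 110.4]
ft_force: [-0.5, 1.1, -3.4]
opening: 0.409
```

```bash
python3 -c "
from h import *
go([.43,.122,.117],180);s=env.get_state();print(s['position'],s['ee_rot'],s['opening']*88,s['torque'])"
```

```text
t 11.35 shift [ 0.158  -0.0509  0.0006] turn [ 1.000e-03 -1.000e-03 -1.215e+00] f [-0.5  1.1 -3.4] q [ -5.  -5.  91.   0.  94. -25.]
[ 0.53278732 -0.00831596  0.11741501] [ 1.79987911e+02 -8.77561410e-02  1.10397090e+02] 35.99958125234715 [ 0.04079064 -0.00145442  0.02196329]
```

Emit:
{"api": "apply_moves", "payload": {"increments": [[[0.02, -0.006, 0], [0, 0, -0.12], 0.02], [[0.04, -0.013, 0], [0, 0, -0.24], 0.02], [[0.06, -0.019, 0], [0, 0, -0.36], 0.02], [[0.08, -0.026, 0], [0, 0, -0.48], 0.02], [[0.1, -0.032, 0], [0, 0, -0.6], 0.02], [[0.12, -0.039, 0], [0, 0, -0.72], 0.02], [[0.137, -0.044, 0], [0, 0, -0.84], 0.02], [[0.15, -0.048, 0], [0, 0, -0.96], 0.02], [[0.158, -0.051, 0], [0, 0, -1.08], 0.02], [[0.158, -0.051, 0], [0, 0, -1.2], 0.02]]}}

```text
clock: 12.18
position: [0.4295, 0.1231, 0.1166]
ee_rot: [179.9, -0.1, 179.4]
ft_force: [0.3, -0.3, -3.5]
opening: 0.408
```

Emit:
{"api": "apply_moves", "payload": {"increments": [[[0, 0, 0], [0, 0, 0], 0.02], [[0, 0, 0], [0, 0, 0], 0.02]]}}

```text
clock: 12.35
position: [0.4308, 0.1217, 0.1167]
ee_rot: [180.0, -0.1, 178.7]
ft_force: [0.9, 0.2, -3.9]
opening: 0.413
```

```bash
python3 -c "
from h import *
d=grab('wrist','w5');grab('side','s5');go([.43,.122,.009],180);s=env.get_state();print(s['position'],s['ee_rot'],s['opening']*88,s['torque'])
a=cv2.imread('pics/s5.png')[60:330,60:420];b=cv2.imread('pics/w5.png')
cv2.imwrite('pics/c5.png',np.hstack([cv2.resize(a,(400,300),interpolation=2),cv2.resize(b,(400,300),interpolation=3)]))"
```

```text
t 12.45 shift [0.001  0.0006 0.1077] turn [ 0.    -0.001 -0.022] f [ 0.3  0.  -3.5] q [ 11. -19. 103.   0.  95. -77.]
[0.43111291 0.12135477 0.11666531] [ 1.79990081e+02 -5.20972119e-02  1.78723773e+02] 35.949162783453666 [0.02548546 0.05554991 0.05194667]
```

View pics/c5.png

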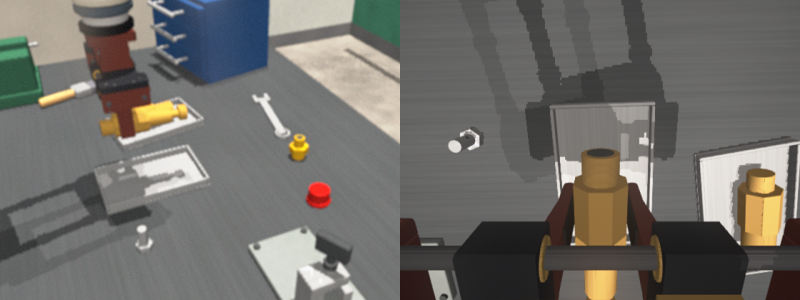

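The coupler is held level above the tray. In the wrist pane the tray's robot-side edge is at composite y≈104, between x=552 and 655. I'll check that against the planned spot.

```bash
python3 -c "
from h import *
for x in(552,655): print(onz('w5',(x-400)*1.4,104*1.4,.018).round(4))
for x in(580,620): print('tail end',onz('w5',(x-400)*1.4,153*1.4,.13).round(4))"
```

```text
[0.3694 0.0714 0.018 ]
[0.3719 0.1817 0.018 ]
tail end [0.3915 0.1094 0.13  ]
tail end [0.3921 0.1353 0.13  ]
```

Emit:
{"api": "apply_moves", "payload": {"increments": [[[0.0005, 0.004, 0.015], [0, 0, -0.022], 0.02], [[0.0005, 0.004, 0.04], [0, 0, -0.022], 0.02], [[0.0005, 0.004, 0.062], [0, 0, -0.022], 0.02], [[0.0005, 0.004, 0.08], [0, 0, -0.022], 0.02], [[0.0005, 0.004, 0.092], [0, 0, -0.022], 0.02], [[0.0005, 0.004, 0.099], [0, 0, -0.022], 0.02], [[0.0005, 0.004, 0.103], [0, 0, -0.022], 0.02], [[0.0005, 0.004, 0.105], [0, 0, -0.022], 0.02], [[0.0005, 0.004, 0.106], [0, 0, -0.022], 0.02], [[0.0005, 0.004, 0.106], [0, 0, -0.022], 0.02]]}}

```text
clock: 13.28
position: [0.4315, 0.1256, 0.0117]
ee_rot: [180.0, 0.1, -179.8]
ft_force: [-0.5, -0.7, -3.6]
opening: 0.404
```

Emit:
{"api": "apply_moves", "payload": {"increments": [[[0, 0, 0.0005], [0, 0, 0], 0.02], [[0, 0, 0.0005], [0, 0, 0], 0.02]]}}

```text
clock: 13.45
position: [0.4313, 0.1255, 0.0111]
ee_rot: [180.0, 0.1, -179.8]
ft_force: [-0.3, -0.5, -3.8]
opening: 0.404
```

Still hanging at -3.8 N, so I'll lower in half-millimetre steps until it touches.

Emit:
{"api": "apply_moves", "payload": {"increments": [[[0, 0, 0.0005], [0, 0, 0], 0.02], [[0, 0, 0.001], [0, 0, 0], 0.02], [[0, 0, 0.001], [0, 0, 0], 0.02], [[0, 0, 0.0013], [0, 0, 0], 0.02], [[0, 0, 0.0013], [0, 0, 0], 0.02]]}}

```text
clock: 13.87
position: [0.4309, 0.1255, 0.0094]
ee_rot: [180.0, 0.0, -179.8]
ft_force: [-2.0, -0.4, -1.3]
opening: 0.41
```

Emit:
{"api": "apply_moves", "payload": {"increments": [[[0, 0, 0.0004], [0, 0, 0], 0.02], [[0, 0, 0.0004], [0, 0, 0], 0.02], [[0, 0, 0.0004], [0, 0, 0], 0.02]]}}

```text
clock: 14.12
position: [0.4309, 0.1255, 0.0093]
ee_rot: [180.0, 0.0, -179.8]
ft_force: [-4.9, -1.6, 5.0]
opening: 0.41
```

It's resting on the tray floor at TCP z=0.0093, as predicted. I'll release gently and go up.

Emit:
{"api": "apply_moves", "payload": {"increments": [[[0, 0, 0], [0, 0, 0], 0.038], [[0, 0, 0], [0, 0, 0], 0.042], [[0, 0, 0], [0, 0, 0], 0.05], [[0, 0, 0], [0, 0, 0], 0.056], [[0, 0, 0], [0, 0, 0], 0.056], [[0, 0, -0.01], [0, 0, 0], 0.056], [[0, 0, -0.035], [0, 0, 0], 0.056], [[0, 0, -0.07], [0, 0, 0], 0.056], [[0, 0, -0.11], [0, 0, 0], 0.056], [[0, 0, -0.15], [0, 0, 0], 0.056]]}}

```text
clock: 14.95
position: [0.4303, 0.1253, 0.1606]
ee_rot: [-180.0, -0.0, -179.8]
ft_force: [1.3, -0.1, -0.2]
opening: 0.639
```

Emit:
{"api": "apply_moves", "payload": {"increments": [[[0.01, 0, -0.03], [0, 0, 0], 0.056], [[0.01, 0, -0.05], [0, 0, 0], 0.056], [[0.01, 0, -0.05], [0, 0, 0], 0.056]]}}

```text
clock: 15.2
position: [0.4224, 0.1258, 0.2153]
ee_rot: [179.9, 0.6, -179.8]
ft_force: [0.7, 0.5, 0.3]
opening: 0.639
```

```bash
python3 -c "
from h import *
grab('wrist','w6');grab('side','s6')
a=cv2.imread('pics/s6.png')[60:380,60:440];b=cv2.imread('pics/w6.png')
cv2.imwrite('pics/c6.png',np.hstack([cv2.resize(a,(400,337),interpolation=2),cv2.resize(b,(400,337),interpolation=3)]))
print(env.get_state()['position'],env.get_state()['ft_force'])"
```

```text
[0.42125435 0.12549023 0.2096497 ] [ 1.11077634 -0.66979092 -0.72901455]
```

View pics/c6.png

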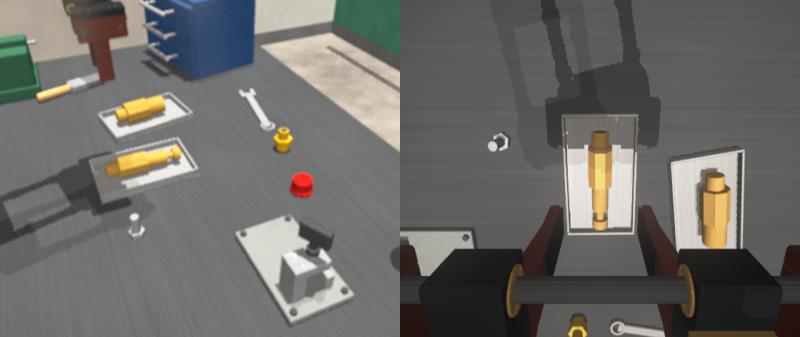

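The coupler lies flat inside the empty tray, from about (600,132) to (600,230) in the wrist pane. The mate, cap, bolt and hex adapter are where they were, and the fixture is empty. I'm handing the job in.

```bash
python3 -c "
from h import *
print(finish_job())"
```

```text
the job is handed in; nothing more can be done
None
```

The brass coupler half is out of the fixture and lying flat in the empty tray. I handed the job in at about 15.3 s on the robot's clock; no verdict was reported.

- **Screw:** I gripped the handle and turned it clockwise by 2.40 rad, from about 0.26 to about 2.66, well above the 1.9 at which the coupler is free. It was never turned tighter.
- **Drawing out:** I drew the coupler 57 mm straight along the fixture's +x before lifting it. The readings between moves showed under 7 N at the wrist.
- **Setting down:** I lowered it until the wrist force showed contact, about 5 N upward at the expected height. Then I released it and raised the hand clear.

**Last checks:** the final side and wrist pictures show the coupler inside the tray walls, with the mate, dust cap, banjo bolt and hex adapter apparently where they started. I checked those four only by eye. The gripper was about 0.2 m up, touching nothing, with only about 1.5 N of noise at the wrist.

**Disagreements:** no check failed.
- The cameras differed by 3–5 mm on the fixture and the tray in y, so I took the wrist camera's values.
- The handle's top face measured 41 x 10 mm against the stated 44 x 12 mm, probably because of its rounded edges. The jaws closed on it at about 12 mm.

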